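Index the punch carousel to its next notch and prove the pin has locked it

TASK

The punch carousel has been left between stations: push its upright handle post round anticlockwise (seen from above) until the drop pin falls fully into the next notch and stops it; prove the lock by leaning on the handle with about 10 N for a second, first onwards against the pin, then back the other way. Go gently, never loading the index pin with more than 20 N, do not touch the pin yourself, leave the brass block standing on the carousel and the other things where they are, and let go.

Things in the scene. Friction and masses are not known exactly. Their poses are not given: they have to be found in the camera images.
- index_base: fixed black cast base, round foot 224 mm across, 28 mm high, with a shelf along its +x that carries the pin bracket. Origin: centre of its underside, under the carousel's axis; z up. The handle post is on the far side of the axis from the bracket
- carousel_axis (a point): point on the carousel's upright axis, on its flat steel top 60 mm above the work surface. The disc is 235 mm across; the frame turns with it. Counted anticlockwise from this frame's x axis, three fixed punch sections 52 mm tall stand 60 mm out at 30, 95 and 325 degrees, and the handle post at 210 degrees
- handle_post (a point): the handle to push: upright round steel post, 16 mm thick, on the carousel 75 mm from its axis, rising from the carousel's top (60 mm above the work surface) to 112 mm, with a collar 24 mm across and 4 mm high at its foot. This point is on its centre line, 86 mm above the work surface. Nothing stands within 30 mm of it
- carousel (a joint): turn of the carousel, rad, anticlockwise positive; starts between -0.1 and 0.18. Six open notches, 60 degrees apart, 17 to 27 mm wide (adjustable cheeks), 14 mm deep, in a rim ring clamped on by hand, up to 6 degrees off, so where the pin drops and stops must be felt: drops between 0.4 and 0.8. Drag at the handle 1 to 3 N; stays where left; end stops -0.6, 1.9
- pin_knob (a point): centre of the black knob, 26 mm across, 22 mm high, on the loose steel index pin, 12 mm thick, upright in the bracket's guide. While the pin rides on the rim this point is 133 mm above the work surface; it falls 14 mm by its weight when a notch comes under it (then 119 mm). In the notch it has 5 to 15 mm play in all, then stops the carousel dead
- pin_bracket: fixed black bracket, 104 mm high above the work surface, whose guide hole (1 mm play all round) holds the index pin upright. Origin: in line with the guide hole, 28 mm above the work surface, 103 mm from the carousel's axis and up to 6 mm either side of the base's x axis; its x points away from the axis, its y the way the rim moves under the pin when the carousel is turned anticlockwise
- pin_foot (a point): centre of the lower end of the index pin, 73 mm below the middle of the knob: 60 mm above the work surface while it rides on the rim, 46 mm when it is fully down in a notch
- brass_block: brass setup block 30 x 30 x 40 mm standing loose on the middle of the carousel's top; origin: centre of its underside. It rides round with the carousel
- gib_key: bystander: loose hardened steel gib key about 90 x 14 x 12 mm with a raised head 22 mm high, lying on the ledge; origin under the middle of its shank
- wear_pad: bystander: loose white nylon wear pad 70 x 45 x 12 mm lying on the ledge; origin: centre of its underside
- offset_die: bystander: loose black steel offset die 60 x 50 mm, 44 mm high, stepped; origin: centre of its underside
- hex_driver: bystander: loose driver with black handle, 160 mm long, lying on the ledge; origin: under its middle
Mind the look-alikes: they are no part of the job. Leave any white look-alike of the part that bears pin_knob alone. There is more than one size of the brass_block; the job needs the smaller.

How it is judged:
On the way, in this order (a step that is already met when the one before it is completed fails the run):
1. the index pin has dropped into the next notch and the carousel is pushed on (anticlockwise) against it, loading it with at least 4 N (z of pin_foot in the frame of index_base below 0.05 m and value of joint carousel between 0.38 and 0.92 rad and y of pin_foot in the frame of pin_bracket above 0 m and contact force between index_pin and carousel above 4 N), for 0.3 s.
2. the carousel is pushed back (clockwise) against the dropped pin, loading it with at least 4 N (z of pin_foot in the frame of index_base below 0.05 m and y of pin_foot in the frame of pin_bracket below 0 m and contact force between index_pin and carousel above 4 N), for 0.3 s.
At the end, for the whole second after the job is handed in: the index pin is down in the next notch (its foot less than 50 mm above the work surface, 46 when fully down), the carousel joint reads between 0.38 and 0.92 and is at rest, the brass block stands upright on the carousel within 30 mm of its axis (z of pin_foot in the frame of index_base below 0.05 m and value of joint carousel between 0.38 and 0.92 rad and velocity of joint carousel between -0.03 and 0.03 rad/s and horizontal distance between brass_block and carousel_axis below 0.03 m and angle between brass_block's own z axis and vertical below 0.15 rad and height (world z) of brass_block above 0.055 m); the robot touches nothing.
It fails at once if the index pin is loaded by the carousel with more than 20 N (contact force between index_pin and carousel above 20 N).
It fails at once if the robot touches the index pin (contact force between any of the fingers, the arm and index_pin above 0.5 N).
It fails at once if a bystander on the ledge is moved more than 20 mm (distance of any of gib_key, wear_pad, offset_die, hex_driver from where it was at the start of the episode above 0.02 m).
It also fails if it takes over 64 s, if anything falls off the work surface, if the arm or the gripper's body presses on something with over 40 N, if the wrist force passes 120 N, or if a joint passes its speed limit or range.

ROBOT

A 7-joint arm with a two-finger parallel gripper is mounted at the origin on the work surface. World frame = base frame: x ahead of the robot, y to its left, z up, the work surface at z = 0. Lengths are in m, angles in rad, forces in N, time in s.
With the tool pointing down it reaches from about 0.35 to 0.9 m from the base axis. Payload 8.1 kg.
Tool frame: the origin (TCP) lies at the very end of the fingers, on their centre line; the grasp point (between the pads) lies 19 mm behind it (grip_point_offset is the distance from the TCP to the grasp point, in m); z points along the fingers, x is the direction in which the jaws open and shut, and the axes are right-handed (so a half turn about z gives the same grasp; the last joint's range is limited). The gripper opens to 92 mm and grips with 3 to 60 N. Pads are 19 mm wide; open, the fingers measure 130 mm over their backs; the gripper's body (75 mm by 190 mm) begins 47 mm behind the grasp point.
Start: joints at [-1.369, 0.434, 0.025, 1.573, -0.012, 1.134, -0.075], TCP at [0.188, 0.596, 0.227] pointing down, gripper open.
Joint ranges: [-2.62, 2.62], [-0.44, 2.09], [-1.27, 1.32], [0.08, 2.57], [-1.32, 4.46], [0.12, 2], [-2.74, 2.74]. Speed limits (rad/s): [2.22, 2.22, 3.01, 3.01, 3.14, 3.14, 3.14].

INTERFACE

Orientations are given as a rotation vector (axis times angle).
In Python, from cell import observe, get_image, camera_model, sign_off, grip_point_offset gives the robot as it stands.
- The arm moves only by the tool play_rows, never from a script. Its argument "rows" is a list of rows, each a list of 7 numbers: the shift along the tool's x, y, z as a fraction of full scale, then the turn, a rotation vector about the tool's x, y, z as a fraction of full scale, then the closure, from -1 (fully open) to 1 (shut). A call has 1 to 5 rows; each row shifts and turns the pose as measured when the row begins, along the tool's axes as they then stand; what a row does not reach is not made up. Full scale, the value 1, is 0.15 m for a shift and 0.5 rad for a turn. A row lasts 1/10 s, in which the tool goes at most 50 mm and 8.59 degrees, less where a joint would pass 70% of its speed; a pose out of reach is approached as far as the arm can. A call with a number of a shift or a turn outside -1 to 1 is refused whole. A call with a gripper value outside its range is refused whole. The fingers move at their own pace and stop on an object; "force" is the grip in N (left out, the last holds). Time passes only in rows, so rows that do not move let the fingers close. It gives the time, the measured TCP pose, the force and the opening at its end, in the units of the state.
- observe(): the state, without advancing time (a new reading comes with each control period).
- get_image(name): name is "scene" or "top" or "wrist"; returns the picture (400x640x3 uint8, blue, green, red); there is no depth.
- camera_model(name): a dict with "K" (3x3 intrinsics, pixels), "dist" ([k1, k2, p1, p2, k3] as OpenCV has them; the pictures are not rectified), "R" (3x3) and "t" (3): a world point X has camera coordinates R X + t. Camera axes: x right, y down, z forward; pixel columns grow to the right and rows downward; lengths in m; the calibration is good to about 2 mm. A picture is of the moment at which its call begins: read the wrist's pose just before it. camera_model takes no time and is no camera call; for the wrist camera it gives the pose at the moment of the call.
- sign_off(): hands the job in, once; it reports no verdict.
The state is a dict: "clock": time; "joints": joint angles; "dq": joint speeds; "joint_efforts": joint torques, N m; "position": TCP position; "ee_rot": TCP orientation; "force": force on the tool from outside, world axes, zero at the start; "ft_torque": the same for the moment, N m; "width": opening from 0.0 (shut) to 1.0 (fully open).
Only numpy, scipy, OpenCV 4.12 (cv2) and the standard library are available. Lean on these libraries where they do the work, as an engineer would, in place of code of your own. Each camera call takes 0.05 s, during which the arm holds its last target.

## Working session

There is one attempt and no reset: what is moved stays moved. The work goes in short steps, Python scripts to look and compute and a tool call to move; the robot and the scene stay as the last step left them, time stands still between calls to the robot, and variables do not carry over. Pictures are saved under pics/ and viewed, and the job is handed in when it is done.

Besides the shell and the picture viewer there is one more tool, called after "Call:" in YAML: its name, and indented under it one key for each argument. play_rows: Moves the arm, as the interface text tells. Its arguments: {"type":"object","properties":{"rows":{"type":"array","items":{"type":"array","items":{"type":"number"}}},"force":{"type":"number"}},"required":["rows"]}

```bash
ls; mkdir -p pics; python3 - <<'E'
from cell import *
import cv2
s=observe();print(s)
print(grip_point_offset)
for n in("scene","top"):
    cv2.imwrite(f"pics/{n}0.png",get_image(n)); m=camera_model(n); print(n,m)
E
```

```text
pics
{'clock': 0.0, 'joints': array([-1.36858415,  0.43522094,  0.02496341,  1.57411995, -0.01160511,
        1.13400049, -0.07506563]), 'dq': array([ 5.96230958e-04,  3.68332246e-04,  1.80056893e-04,  8.36019541e-04,
        5.09120904e-04, -9.09090950e-04,  4.96738573e-05]), 'joint_efforts': array([ 3.66086817e-05, -6.67846227e+01,  9.84453522e-01, -3.14441299e+01,
       -6.07317151e-02,  4.32168797e-02,  1.88557487e-04]), 'position': array([0.18746221, 0.59567174, 0.2259373 ]), 'ee_rot': array([ 2.53211979e+00,  1.85777834e+00, -1.89618067e-03]), 'force': array([-0.16778827,  0.02360402,  0.75645775]), 'ft_torque': array([ 0.01641407, -0.00946758, -0.01259823]), 'width': 1.0017290732925643}
0.0188
scene {'K': array([[367.22766879,   0.        , 324.20909018],
       [  0.        , 367.22766879, 194.19269363],
       [  0.        ,   0.        ,   1.        ]]), 'dist': array([-0.05194987,  0.        ,  0.        ,  0.        ,  0.        ]), 'R': array([[-0.33602089,  0.94170345, -0.016869  ],
       [ 0.74966822,  0.2565703 , -0.61005676],
       [-0.57016447, -0.21763797, -0.79217813]]), 't': array([ 0.2174098, -0.3875365,  1.3064559])}
top {'K': array([[487.38643206,   0.        , 323.92513223],
       [  0.        , 487.38643206, 201.79709378],
       [  0.        ,   0.        ,   1.        ]]), 'dist': array([-0.14131908,  0.        ,  0.        ,  0.        ,  0.        ]), 'R': array([[-1.58654915e-02, -9.99874068e-01, -3.67285495e-04],
       [-9.98539071e-01,  1.58632824e-02, -5.16534587e-02],
       [ 5.16527802e-02, -4.52758591e-04, -9.98665002e-01]]), 't': array([-0.00885602,  0.59199389,  1.32706891])}
```

View pics/scene0.png

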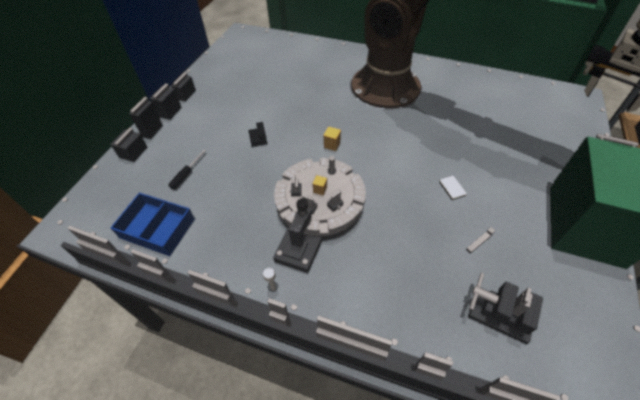

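View pics/top0.png

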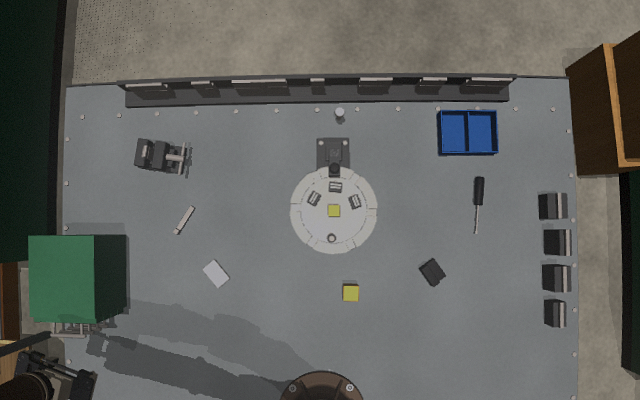

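```bash
cat > h.py <<'E'
import numpy as np,cv2
from cell import *
def ray(n,uv,z,m=None):
    m=m or camera_model(n)
    p=cv2.undistortPoints(np.array([[uv]],float),m["K"],m["dist"])[0,0]
    d=m["R"].T@np.array([p[0],p[1],1]); c=-m["R"].T@m["t"]
    return c+d*(z-c[2])/d[2]
def proj(n,X,m=None):
    m=m or camera_model(n)
    return cv2.projectPoints(np.array([X],float),cv2.Rodrigues(m["R"])[0],m["t"],m["K"],m["dist"])[0][0,0]
E
python3 - <<'E'
import cv2
a=cv2.imread("pics/top0.png")[120:270,270:400]; cv2.imwrite("pics/top0c.png",cv2.resize(a,None,fx=4,fy=4,interpolation=cv2.INTER_CUBIC))
a=cv2.imread("pics/scene0.png")[140:280,250:400]; cv2.imwrite("pics/scene0c.png",cv2.resize(a,None,fx=4,fy=4,interpolation=cv2.INTER_CUBIC))
E
```

```text
(no output)
```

View pics/top0c.png

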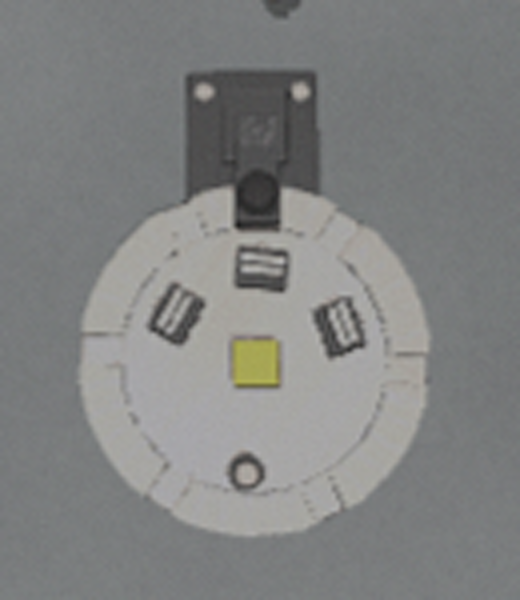

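View pics/scene0c.png

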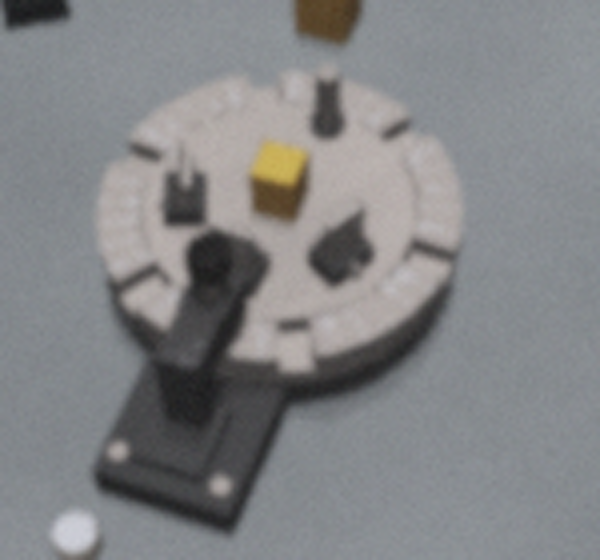

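```bash
python3 - <<'E'
from h import *
P=lambda x,y:(270+(x+.5)/4-.5,120+(y+.5)/4-.5)
im=cv2.imread("pics/top0.png");hsv=cv2.cvtColor(im,cv2.COLOR_BGR2HSV)
# disc by extreme points along contour -> rays at z=.06, circle fit
g=cv2.cvtColor(im,cv2.COLOR_BGR2GRAY)
mask=((im[:,:,2].astype(int)-im[:,:,0])>-3)&(g>120); mask=mask.astype(np.uint8)
mask[:, :280]=0;mask[:,390:]=0;mask[:160]=0;mask[260:]=0
c=max(cv2.findContours(mask,0,1)[0],key=cv2.contourArea)
h=cv2.convexHull(c)[:,0]
pts=np.array([ray("top",p,.06)[:2] for p in h])
A=np.c_[2*pts,np.ones(len(pts))];x=np.linalg.lstsq(A,(pts**2).sum(1),rcond=None)[0]
print("disc",x[:2],np.sqrt(x[2]+x[0]**2+x[1]**2),len(h))
for n,p,z in(("centre guess",(255,360),.06),("post",(247,472),.112),("knob",(258,192),.144),("block",(256,363),.1),("notchL",(318,232),.06),("notchR",(348,248),.06),("bolt1",(204,92),.028),("bolt2",(300,92),.028)):
    print(n,ray("top",P(*p),z)[:2])
Q=lambda x,y:(250+(x+.5)/4-.5,140+(y+.5)/4-.5)
print("post scene",ray("scene",Q(328,75),.112)[:2],"knob",ray("scene",Q(209,245),.144)[:2])
print("small/large",ray("top",(350,293),.05))
E
```

```text
disc [ 0.55831724 -0.04256958] 0.1290933699170715 21
centre guess [ 0.56821684 -0.04303879]
post [ 0.49508018 -0.03573765]
knob [ 0.6702758  -0.04505606]
block [ 0.56485918 -0.042867  ]
notchL [ 0.65304203 -0.08656155]
notchR [ 0.64201182 -0.10639816]
bolt1 [ 0.75425572 -0.01175519]
bolt2 [ 0.75324492 -0.07778899]
post scene [ 0.49631596 -0.03156277] knob [ 0.66865706 -0.04269428]
small/large [ 0.34493689 -0.08401569  0.05      ]
```

Candidates: handle post – top (331,238), vs. punch sections at (335,187), (314,198), (355,201), which are dark blocks. The pin knob is the black one at (334,168); the white look-alike at (340,112) stays untouched. The small brass block is at (334,211) on the disc; the larger one at (350,293) is on the table. The crop shows a round bright post with a dark collar at crop (247,472), i.e. world about (0.495, -0.034). I will push with the side of the shut fingers.

```bash
cat >> h.py <<'E'
from scipy.spatial.transform import Rotation as Ro
def plan(target,az,step=.048,dth=.145):
    s=observe();p=s["position"].copy();R=Ro.from_rotvec(s["ee_rot"])
    T=Ro.from_euler("z",az)*Ro.from_euler("x",np.pi)
    for i in range(40):
        d=np.array(target)-p; e=(R.inv()*T).as_rotvec()
        if np.linalg.norm(d)<.001 and np.linalg.norm(e)<.01: break
        d*=min(1,step/max(np.linalg.norm(d),1e-9)); e*=min(1,dth/max(np.linalg.norm(e),1e-9))
        print([round(float(v),2) for v in R.inv().apply(d)/.15]+[round(float(v),2) for v in e/.5])
        p=p+d; R=R*Ro.from_rotvec(e)
E
python3 -c "
from h import *
plan([.49,.02,.2],np.radians(10))"
```

```text
[-0.23, 0.23, 0.01, 0.0, 0.0, 0.29]
[-0.19, 0.26, 0.01, 0.0, 0.0, 0.29]
[-0.15, 0.28, 0.01, 0.0, 0.0, 0.29]
[-0.11, 0.3, 0.01, 0.0, 0.0, 0.29]
[-0.06, 0.31, 0.01, 0.0, 0.0, 0.29]
[-0.02, 0.32, 0.01, 0.0, 0.0, 0.29]
[0.03, 0.32, 0.01, 0.0, 0.0, 0.29]
[0.07, 0.31, 0.01, 0.0, 0.0, 0.15]
[0.1, 0.3, 0.01, 0.0, -0.0, -0.0]
[0.1, 0.3, 0.01, -0.0, 0.0, 0.0]
[0.1, 0.3, 0.01, -0.0, 0.0, 0.0]
[0.1, 0.3, 0.01, -0.0, 0.0, 0.0]
[0.1, 0.3, 0.01, -0.0, 0.0, 0.0]
[0.05, 0.17, 0.01, -0.0, 0.0, 0.0]
```

Call:
play_rows:
  rows:
    - [-0.23,0.23,0.01,0,0,0.29,1]
    - [-0.19,0.26,0.01,0,0,0.29,1]
    - [-0.15,0.28,0.01,0,0,0.29,1]
    - [-0.11,0.3,0.01,0,0,0.29,1]
    - [-0.06,0.31,0.01,0,0,0.29,1]
  force: 40

```text
clock: 0.6
position: [0.296, 0.3811, 0.2152]
ee_rot: [3.032, 0.82, -0.007]
force: [1.7, 0.5, 1.0]
width: 0.617
```

```bash
python3 -c "
from h import *
s=observe();print(s['joints'],s['position'])
plan([.49,.02,.2],np.radians(10))"
```

```text
[-1.20909327  0.21403144  0.22850969  1.93677265 -0.06060287  1.00068944
 -0.42454587] [0.29603691 0.38107082 0.21518836]
[-0.01, 0.32, 0.01, -0.0, 0.0, 0.29]
[0.04, 0.32, 0.01, -0.0, 0.0, 0.29]
[0.08, 0.31, 0.01, -0.0, 0.0, 0.13]
[0.1, 0.3, 0.01, -0.0, -0.0, -0.0]
[0.1, 0.3, 0.01, -0.0, 0.0, 0.0]
[0.1, 0.3, 0.01, -0.0, 0.0, 0.0]
[0.1, 0.3, 0.01, -0.0, 0.0, 0.0]
[0.1, 0.3, 0.01, -0.0, 0.0, 0.0]
[0.05, 0.17, 0.01, -0.0, 0.0, 0.0]
```

Call:
play_rows:
  rows:
    - [-0.01,0.32,0.01,0,0,0.29,1]
    - [0.04,0.32,0.01,0,0,0.29,1]
    - [0.08,0.31,0.01,0,0,0.13,1]
    - [0.1,0.3,0.01,0,0,0,1]
    - [0.1,0.3,0.01,0,0,0,1]

```text
clock: 1.1
position: [0.4098, 0.1603, 0.2069]
ee_rot: [3.132, 0.244, -0.008]
force: [0.7, 0.7, 0.4]
width: 0.179
```

```bash
python3 -c "
from h import *
s=observe();print(s['joints'],s['position'])
plan([.49,.02,.2],np.radians(10))"
```

```text
[-0.88686915  0.15235945  0.45282746  2.05091767 -0.08297612  0.95975451
 -0.23541055] [0.40976848 0.16026004 0.20691292]
[0.11, 0.3, 0.01, -0.0, 0.01, -0.04]
[0.11, 0.3, 0.01, 0.0, -0.0, -0.0]
[0.11, 0.3, 0.01, 0.0, -0.0, -0.0]
[0.04, 0.11, 0.01, 0.0, 0.0, 0.0]
```

Call:
play_rows:
  rows:
    - [0.11,0.3,0.01,0,0.01,-0.04,1]
    - [0.11,0.3,0.01,0,0,0,1]
    - [0.11,0.3,0.01,0,0,0,1]
    - [0.04,0.11,0.01,0,0,0,1]
    - [0,0,0,0,0,0,1]

```text
clock: 1.6
position: [0.4932, 0.0069, 0.2006]
ee_rot: [3.129, 0.262, 0.002]
force: [-1.2, 0.5, -0.1]
width: 0.005
```

```bash
python3 -c "
from h import *
s=observe();print(s['joints'],s['position'],s['width'],s['force'])
plan([.495,.015,.08],np.radians(10))
cv2.imwrite('pics/w1.png',get_image('wrist'));cv2.imwrite('pics/t1.png',get_image('top')[100:300,220:440])
for p in ([.495,-.034,.112],[.567,-.043,.06]): print(proj('wrist',p))"
```

```text
[-0.57388133  0.26041438  0.55962029  1.95715603 -0.16445778  0.9670793
  0.23145831] [0.49316885 0.00686374 0.20059036] 0.004512404791123035 [-1.23466562  0.47876205 -0.14961118]
[0.01, -0.02, 0.32, 0.0, -0.0, -0.01]
[0.01, -0.02, 0.32, 0.0, 0.0, 0.0]
[0.0, -0.01, 0.17, 0.0, 0.0, 0.0]
[314.66733528 255.28894296]
[387.03276339 253.18311679]
```

View pics/w1.png

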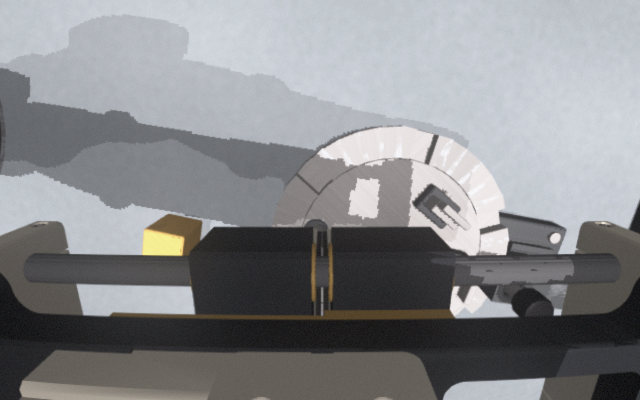

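```bash
python3 -c "
from h import *
m=camera_model('wrist');print(m['R'],-m['R'].T@m['t'])
for n,p in (('tcp',observe()['position']),('block',[.566,-.043,.1]),('big',[.345,-.084,.05]),('knob',[.67,-.044,.144]),('wk',ray('top',(340,112),.03)),('die',ray('top',(432,271),.04)),('pad',ray('top',(216,273),.01))): print(n,p,proj('wrist',p))
a=cv2.imread('pics/t1.png');cv2.imwrite('pics/t1b.png',cv2.resize(a,None,fx=3,fy=3))"
```

```text
[[ 0.98550011  0.16967038  0.00122375]
 [ 0.16402963 -0.95453218  0.24892287]
 [ 0.04340294 -0.24511279 -0.96852254]] [0.48172344 0.07465305 0.35782746]
tcp [0.49213402 0.00958998 0.20056826] [319.79447397 247.96272153]
block [0.566, -0.043, 0.1] [394.7715214  271.80980811]
big [0.345, -0.084, 0.05] [162.63339399 251.12532795]
knob [0.67, -0.044, 0.144] [536.69926856 318.05535946]
wk [ 0.83882462 -0.06661696  0.03      ] [599.70280941 294.60346688]
die [ 0.39805112 -0.30815445  0.04      ] [203.66250474 417.37079677]
pad [0.39915542 0.28406762 0.01      ] [ 271.43409626 -126.24186479]
```

View pics/t1b.png

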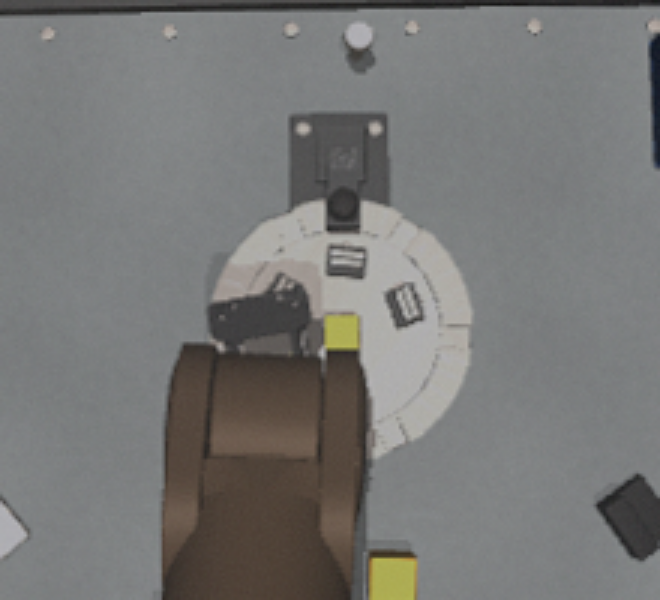

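Call:
play_rows:
  rows:
    - [0.01,-0.02,0.3,0,0,0,1]
    - [0.01,-0.02,0.25,0,0,0,1]
    - [0,0,0.15,0,0,0,1]
    - [0,0,0,0,0,0,1]

```text
clock: 2.1
position: [0.4933, 0.0245, 0.0936]
ee_rot: [-3.125, -0.283, -0.005]
force: [-0.9, 0.4, 0.4]
width: 0.005
```

```bash
python3 -c "
from h import *
s=observe();print(s['position'],s['force'])
cv2.imwrite('pics/w2.png',get_image('wrist'))
cv2.imwrite('pics/s2.png',cv2.resize(get_image('scene')[130:290,230:420],None,fx=4,fy=4,interpolation=2));print(observe()['position'],observe()['force'])"
```

```text
[0.49329419 0.02450475 0.09358819] [-0.93903258  0.3985073   0.40715375]
[0.49525518 0.02415122 0.09610094] [ 0.65709924 -0.45374701  1.18618196]
```

View pics/w2.png

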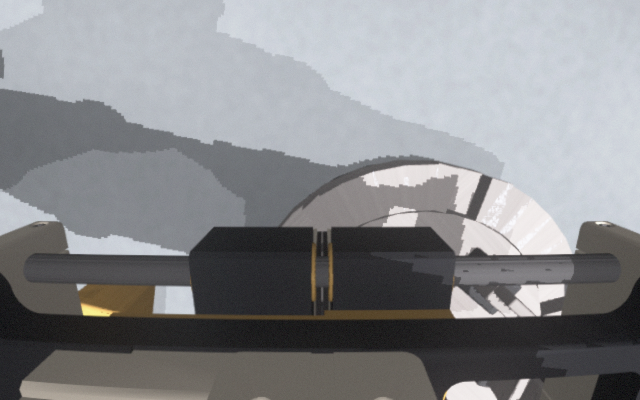

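View pics/s2.png

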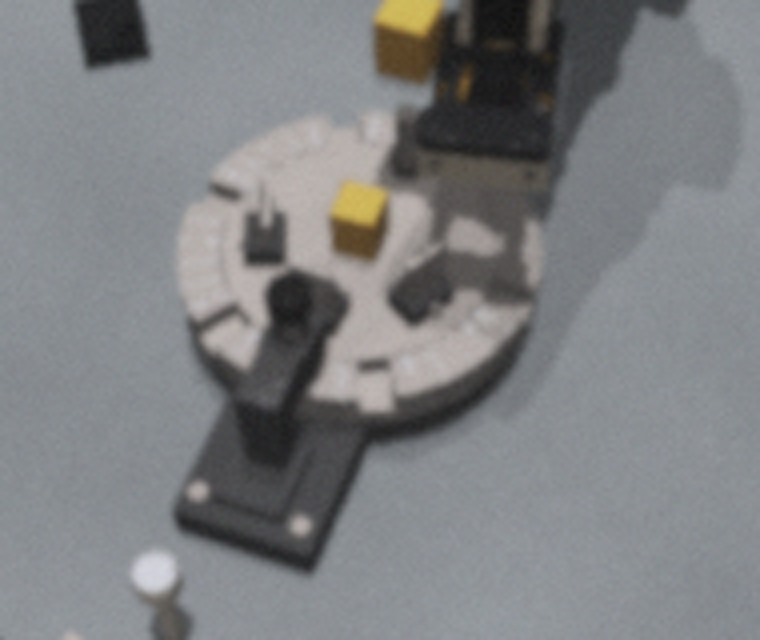

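Call:
play_rows:
  rows:
    - [0,0.08,0.08,0,0,0,1]
    - [0,0.08,0.02,0,0,0,1]
    - [0,0,0,0,0,0,1]

```text
clock: 2.5
position: [0.5024, 0.0022, 0.0851]
ee_rot: [-3.123, -0.287, -0.021]
force: [0.9, -0.7, 0.5]
width: 0.001
```

Call:
play_rows:
  rows:
    - [-0.02,0.03,0,0,0,0,1]
    - [0,0.03,0,0,0,0,1]
    - [0,0.02,0,0,0,0,1]

```text
clock: 2.8
position: [0.5027, -0.0101, 0.0874]
ee_rot: [-3.121, -0.288, -0.026]
force: [0.7, 0.7, 1.3]
width: 0.004
```

Call:
play_rows:
  rows:
    - [0,0.02,0,0,0,0,1]
    - [0,0.02,0,0,0,0,1]
    - [0,0.02,0,0,0,0,1]

```text
clock: 3.1
position: [0.503, -0.0177, 0.0875]
ee_rot: [-3.118, -0.289, -0.023]
force: [-2.7, 4.5, 2.9]
width: 0.004
```

Call:
play_rows:
  rows:
    - [0,0.02,0,0,0,0,1]
    - [0,0.02,0,0,0,0,1]
    - [0,0.02,0,0,0,0,1]
    - [0,0.02,0,0,0,0,1]

```text
clock: 3.5
position: [0.5034, -0.0284, 0.0868]
ee_rot: [-3.116, -0.292, -0.016]
force: [-1.7, 4.0, 1.4]
width: 0.003
```

Call:
play_rows:
  rows:
    - [0,0.02,0,0,0,0,1]
    - [0,0.02,0,0,0,0,1]
    - [0,0.02,0,0,0,0,1]
    - [0,0.02,0,0,0,0,1]

```text
clock: 3.9
position: [0.5054, -0.0413, 0.0864]
ee_rot: [-3.116, -0.292, -0.015]
force: [-3.4, 3.3, 1.5]
width: 0.005
```

```bash
python3 -c "
from h import *
s=observe();print(s['position'],s['force'])
cv2.imwrite('pics/w3.png',get_image('wrist'))
cv2.imwrite('pics/t3.png',cv2.resize(get_image('top')[120:270,260:410],None,fx=4,fy=4,interpolation=2))
cv2.imwrite('pics/s3.png',cv2.resize(get_image('scene')[130:290,230:420],None,fx=4,fy=4,interpolation=2));print(observe()['position'],observe()['force'])"
```

```text
[ 0.50544472 -0.04133125  0.08635683] [-3.38196187  3.2857497   1.51383568]
[ 0.50629835 -0.04206845  0.08660523] [ 0.60758344  0.60591399 -0.54449085]
```

View pics/t3.png

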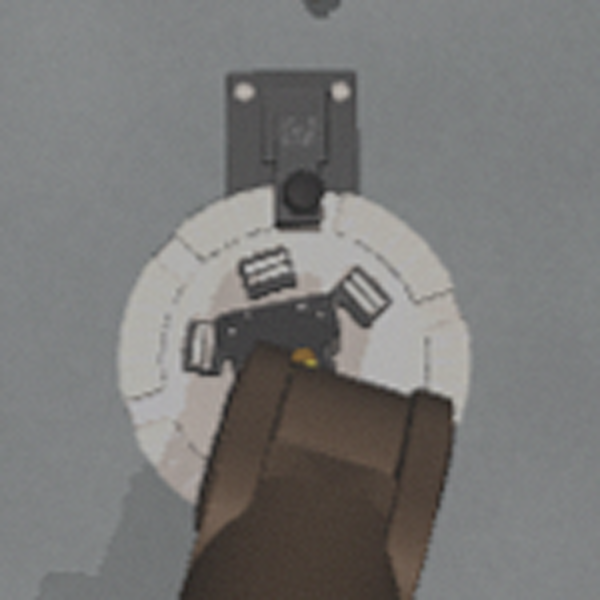

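View pics/s3.png

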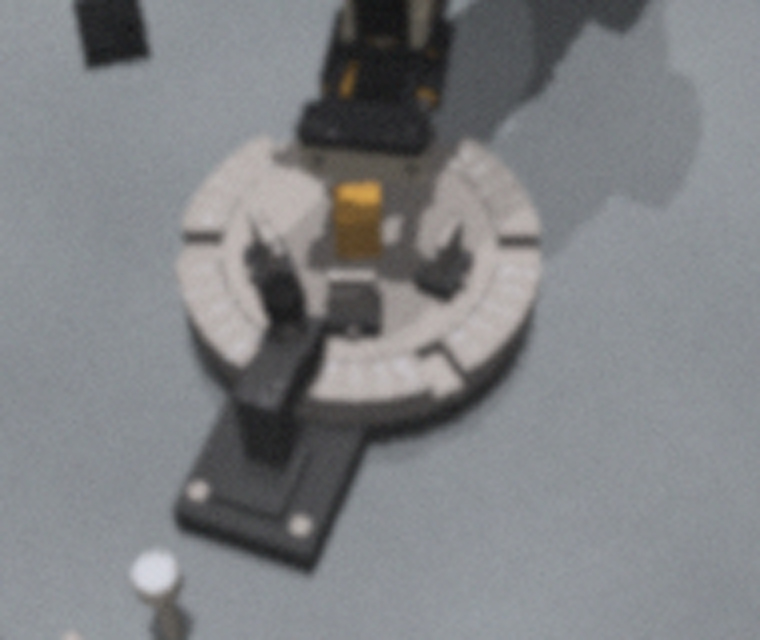

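Call:
play_rows:
  rows:
    - [0,0.012,0,0,0,0,1]
    - [0,0.012,0,0,0,0,1]
    - [0,0.012,0,0,0,0,1]

```text
clock: 4.35
position: [0.5075, -0.047, 0.0866]
ee_rot: [-3.116, -0.292, -0.018]
force: [-2.3, 3.2, 1.4]
width: 0.004
```

Call:
play_rows:
  rows:
    - [0,0.012,0,0,0,0,1]
    - [0,0.012,0,0,0,0,1]
    - [0,0.012,0,0,0,0,1]

```text
clock: 4.65
position: [0.5092, -0.0525, 0.0866]
ee_rot: [-3.116, -0.292, -0.019]
force: [-0.1, 3.1, -0.4]
width: 0.003
```

Call:
play_rows:
  rows:
    - [0,0.01,0,0,0,0,1]
    - [0,0.01,0,0,0,0,1]

```text
clock: 4.85
position: [0.5103, -0.0556, 0.0867]
ee_rot: [-3.116, -0.293, -0.021]
force: [0.3, 3.3, -0.7]
width: 0.001
```

```bash
python3 -c "
from h import *
s=observe();print(s['position'],s['force'])
cv2.imwrite('pics/t4.png',cv2.resize(get_image('top')[150:200,310:370],None,fx=10,fy=10,interpolation=2))
cv2.imwrite('pics/s4.png',cv2.resize(get_image('scene')[130:290,230:420],None,fx=4,fy=4,interpolation=2));print(observe()['position'],observe()['force'])"
```

```text
[ 0.51033239 -0.05563172  0.08666201] [ 0.26557252  3.32345737 -0.72714724]
[ 0.51038444 -0.05611271  0.08671935] [ 1.16883385  1.86646406 -0.59829602]
```

View pics/t4.png

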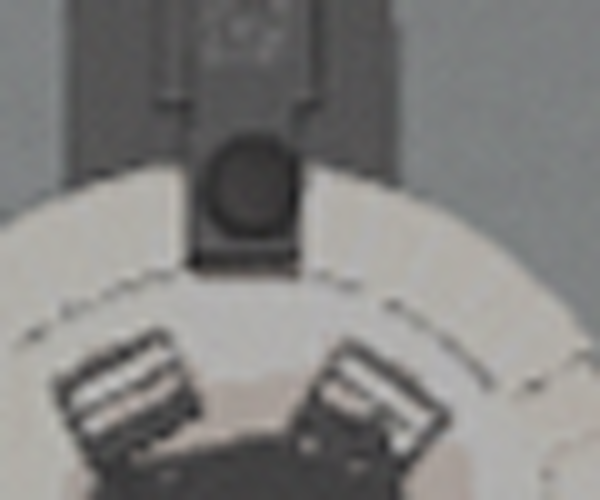

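View pics/s4.png

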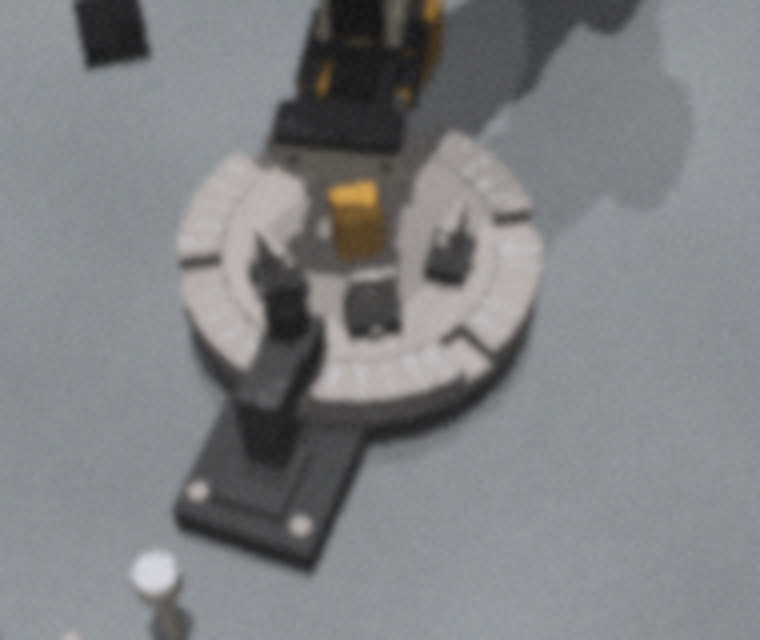

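```bash
python3 -c "
from h import *
for z in(.133,.119): 
  a=proj('scene',[.669,-.044,z]);b=proj('top',[.669,-.044,z]);print(z,(a-[230,130])*4,(b-[310,150])*10)
a=[cv2.imread(f'pics/s{i}.png')[240:380,230:340] for i in(2,3,4)]
cv2.imwrite('pics/cmp.png',cv2.resize(np.hstack(a),None,fx=2.4,fy=2.4))"
```

```text
0.133 [286.39726025 294.96218282] [236.2596024  186.63790059]
0.119 [288.0057826  309.38295405] [235.19100844 193.19053619]
```

View pics/cmp.png

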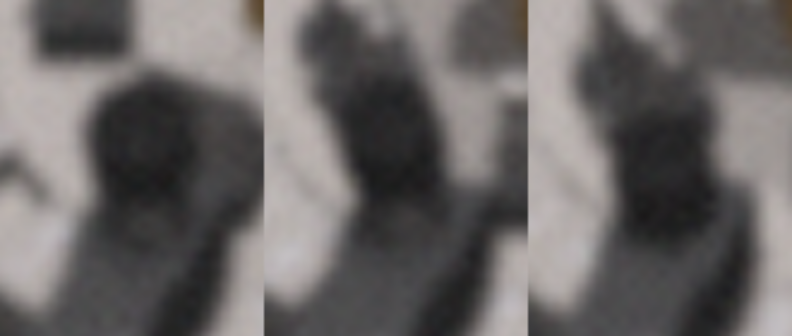

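The knob has dropped by about 14 px in the crop, as a 14 mm fall predicts, so the pin is in the notch. I will now feel for the stop in 1 mm rows.

Call:
play_rows:
  rows:
    - [0,0.008,0,0,0,0,1]
    - [0,0.008,0,0,0,0,1]

```text
clock: 5.15
position: [0.5112, -0.0581, 0.0868]
ee_rot: [-3.116, -0.293, -0.022]
force: [1.1, 4.1, -0.6]
width: 0.003
```

Call:
play_rows:
  rows:
    - [0,0.008,0,0,0,0,1]
    - [0,0.008,0,0,0,0,1]

```text
clock: 5.35
position: [0.512, -0.0599, 0.0868]
ee_rot: [-3.116, -0.294, -0.023]
force: [-0.1, 7.6, -0.3]
width: 0.007
```

Call:
play_rows:
  rows:
    - [0,0.008,0,0,0,0,1]

```text
clock: 5.45
position: [0.5121, -0.06, 0.0867]
ee_rot: [-3.114, -0.295, -0.022]
force: [-0.2, 8.1, 2.6]
width: 0.006
```

Call:
play_rows:
  rows:
    - [0,0.008,0,0,0,0,1]

```text
clock: 5.55
position: [0.512, -0.0599, 0.0867]
ee_rot: [-3.112, -0.296, -0.021]
force: [-1.3, 7.7, 3.0]
width: 0.003
```

Call:
play_rows:
  rows:
    - [0,0.01,0,0,0,0,1]
    - [0,0.011,0,0,0,0,1]

```text
clock: 5.75
position: [0.512, -0.0599, 0.0868]
ee_rot: [-3.108, -0.299, -0.019]
force: [-0.8, 9.2, 3.4]
width: 0.003
```

Call:
play_rows:
  rows:
    - [0,0.011,0,0,0,0,1]
    - [0,0.011,0,0,0,0,1]
    - [0,0.011,0,0,0,0,1]
    - [0,0.011,0,0,0,0,1]
    - [0,0.011,0,0,0,0,1]

```text
clock: 6.25
position: [0.5118, -0.0597, 0.0869]
ee_rot: [-3.096, -0.308, -0.012]
force: [-0.2, 9.2, 3.0]
width: 0.007
```

Call:
play_rows:
  rows:
    - [0,0.011,0,0,0,0,1]
    - [0,0.011,0,0,0,0,1]
    - [0,0.011,0,0,0,0,1]
    - [0,0.011,0,0,0,0,1]
    - [0,0.011,0,0,0,0,1]

```text
clock: 6.75
position: [0.5116, -0.0594, 0.0869]
ee_rot: [-3.083, -0.318, -0.006]
force: [-0.8, 8.8, 2.8]
width: 0.004
```

Call:
play_rows:
  rows:
    - [0,0.014,0,0,0,0,1]
    - [0,0.015,0,0,0,0,1]
    - [0,0.015,0,0,0,0,1]
    - [0,0.015,0,0,0,0,1]
    - [0,0.015,0,0,0,0,1]

```text
clock: 7.25
position: [0.5114, -0.0592, 0.087]
ee_rot: [-3.067, -0.329, 0.003]
force: [-1.1, 10.9, 4.6]
width: 0.001
```

Call:
play_rows:
  rows:
    - [0,0.016,0,0,0,0,1]
    - [0,0.016,0,0,0,0,1]
    - [0,0.016,0,0,0,0,1]
    - [0,0.016,0,0,0,0,1]
    - [0,0.016,0,0,0,0,1]

```text
clock: 7.75
position: [0.5111, -0.0588, 0.0871]
ee_rot: [-3.049, -0.341, 0.012]
force: [-1.9, 11.4, 5.7]
width: 0.002
```

Call:
play_rows:
  rows:
    - [0,-0.04,0,0,0,0,1]
    - [0,-0.05,0,0,0,0,1]
    - [0,0,-0.2,0,0,0,1]
    - [0,0,-0.2,0,0,0,1]
    - [0,0,0,0,0,0,1]

```text
clock: 8.25
position: [0.5074, -0.0514, 0.1491]
ee_rot: [-3.052, -0.338, 0.017]
force: [0.8, -0.1, -0.5]
width: 0.003
```

```bash
python3 -c "
from h import *
s=observe();print(s['position'],s['force'])
plan([.518,-.118,.145],np.radians(24))
cv2.imwrite('pics/s5.png',cv2.resize(get_image('scene')[130:290,230:420],None,fx=4,fy=4,interpolation=2))"
```

```text
[ 0.50743734 -0.05135322  0.14908981] [ 0.81495654 -0.12747822 -0.50561587]
[-0.02, 0.32, -0.0, -0.1, -0.01, -0.27]
[-0.03, 0.13, 0.01, -0.04, -0.0, -0.12]
```

View pics/s5.png

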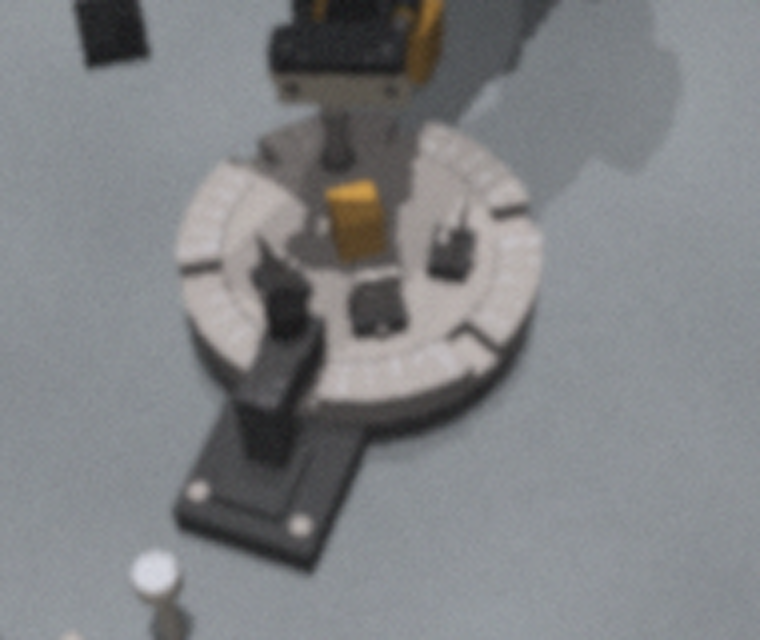

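```bash
python3 -c "
from h import *
print(ray('scene',(230+337/4,130+160/4),.062))"
```

```text
[ 0.50722265 -0.0771416   0.062     ]
```

Call:
play_rows:
  rows:
    - [-0.02,0.32,0,-0.1,-0.01,-0.27,1]
    - [-0.03,0.13,0.01,-0.04,0,-0.12,1]
    - [0,0,0,0,0,0,1]

```text
clock: 8.6
position: [0.5158, -0.119, 0.1401]
ee_rot: [3.071, 0.662, -0.008]
force: [-0.0, 0.6, -0.0]
width: 0.003
```

```bash
python3 -c "
from h import *
s=observe();print(s['position'],s['force'])
plan([.518,-.12,.085],np.radians(24))"
```

```text
[ 0.51582593 -0.11896161  0.14010135] [-0.04495461  0.63625186 -0.02086241]
[0.01, 0.01, 0.32, -0.0, 0.01, 0.01]
[0.0, 0.0, 0.05, 0.0, -0.0, 0.0]
```

Call:
play_rows:
  rows:
    - [0.01,0.01,0.2,0,0.01,0.01,1]
    - [0,0,0.15,0,0,0,1]
    - [0,0,0,0,0,0,1]

```text
clock: 8.9
position: [0.5167, -0.1178, 0.0849]
ee_rot: [-3.072, -0.643, 0.002]
force: [-1.2, 1.6, 0.4]
width: 0.006
```

Call:
play_rows:
  rows:
    - [0,-0.03,0,0,0,0,1]
    - [0,-0.03,0,0,0,0,1]
    - [0,-0.02,0,0,0,0,1]

```text
clock: 9.2
position: [0.5115, -0.1047, 0.0858]
ee_rot: [-3.072, -0.64, 0.003]
force: [-0.3, -0.6, -0.5]
width: 0.007
```

Now in 1.5–2 mm rows until I feel the post.

Call:
play_rows:
  rows:
    - [0,-0.014,0,0,0,0,1]
    - [0,-0.014,0,0,0,0,1]

```text
clock: 9.4
position: [0.5104, -0.0996, 0.0872]
ee_rot: [-3.071, -0.641, -0.001]
force: [0.1, 0.6, 1.0]
width: 0.01
```

Call:
play_rows:
  rows:
    - [0,-0.012,0,0,0,0,1]
    - [0,-0.012,0,0,0,0,1]

```text
clock: 9.6
position: [0.5093, -0.0968, 0.0878]
ee_rot: [-3.073, -0.641, -0.003]
force: [-0.2, -2.8, -1.3]
width: 0.003
```

Call:
play_rows:
  rows:
    - [0,-0.01,0,0,0,0,1]
    - [0,-0.01,0,0,0,0,1]

```text
clock: 9.8
position: [0.508, -0.0948, 0.0879]
ee_rot: [-3.074, -0.639, -0.003]
force: [0.5, -3.9, -1.4]
width: 0.006
```

Call:
play_rows:
  rows:
    - [0,-0.008,0,0,0,0,1]
    - [0,-0.008,0,0,0,0,1]

```text
clock: 10.0
position: [0.5069, -0.0932, 0.0879]
ee_rot: [-3.075, -0.638, -0.003]
force: [1.2, -3.7, -0.9]
width: -0.002
```

Call:
play_rows:
  rows:
    - [0,-0.008,0,0,0,0,1]
    - [0,-0.008,0,0,0,0,1]

```text
clock: 10.2
position: [0.5058, -0.0914, 0.0879]
ee_rot: [-3.076, -0.637, -0.002]
force: [0.6, -3.5, -0.6]
width: 0.005
```

Call:
play_rows:
  rows:
    - [0,-0.008,0,0,0,0,1]
    - [0,-0.008,0,0,0,0,1]

```text
clock: 10.4
position: [0.505, -0.0901, 0.088]
ee_rot: [3.075, 0.636, 0.003]
force: [2.0, -7.6, -3.8]
width: 0.007
```

Call:
play_rows:
  rows:
    - [0,-0.01,0,0,0,0,1]
    - [0,-0.011,0,0,0,0,1]

```text
clock: 10.6
position: [0.505, -0.0901, 0.0881]
ee_rot: [3.072, 0.632, 0.007]
force: [3.0, -9.9, -6.3]
width: -0.0
```

Call:
play_rows:
  rows:
    - [0,-0.012,0,0,0,0,1]
    - [0,-0.013,0,0,0,0,1]
    - [0,-0.013,0,0,0,0,1]
    - [0,-0.013,0,0,0,0,1]
    - [0,-0.013,0,0,0,0,1]

```text
clock: 11.1
position: [0.505, -0.0902, 0.0882]
ee_rot: [3.061, 0.618, 0.017]
force: [3.3, -10.2, -5.9]
width: 0.005
```

Call:
play_rows:
  rows:
    - [0,-0.015,0,0,0,0,1]
    - [0,-0.015,0,0,0,0,1]
    - [0,-0.015,0,0,0,0,1]
    - [0,-0.015,0,0,0,0,1]
    - [0,-0.015,0,0,0,0,1]

```text
clock: 11.6
position: [0.5051, -0.0903, 0.0885]
ee_rot: [3.048, 0.602, 0.029]
force: [4.4, -11.7, -6.7]
width: 0.004
```

Blocked both ways. Now I back away and lift.

Call:
play_rows:
  rows:
    - [0,0.05,0,0,0,0,1]
    - [0,0.08,0,0,0,0,1]
    - [0,0,-0.25,0,0,0,1]
    - [0,0,-0.3,0,0,0,1]
    - [0,0.1,-0.3,0,0,0,1]

```text
clock: 12.1
position: [0.5122, -0.1164, 0.2151]
ee_rot: [3.053, 0.609, 0.008]
force: [2.1, 0.9, 0.4]
width: 0.005
```

Call:
play_rows:
  rows:
    - [0,0.3,0,0,0,0,1]
    - [0,0.3,0,0,0,0,1]
    - [0,0.3,0,0,0,0,1]
    - [0,0,0,0,0,0,1]
    - [0,0,0,0,0,0,1]

```text
clock: 12.6
position: [0.5716, -0.2464, 0.2282]
ee_rot: [3.051, 0.619, 0.031]
force: [0.7, 0.8, 0.4]
width: 0.006
```

```bash
python3 -c "
from h import *
s=observe();print(s['position'],s['force'])
t=get_image('top');cv2.imwrite('pics/t6.png',t)
cv2.imwrite('pics/s6.png',cv2.resize(get_image('scene')[130:290,230:420],None,fx=4,fy=4,interpolation=2))"
```

```text
[ 0.57157041 -0.24638583  0.2282294 ] [0.69299485 0.79067105 0.42416553]
```

View pics/t6.png

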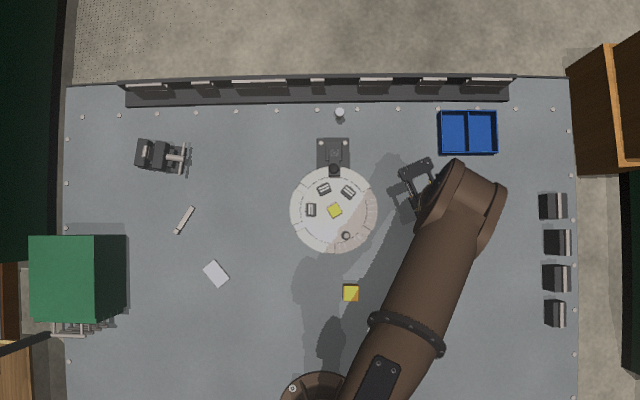

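View pics/s6.png

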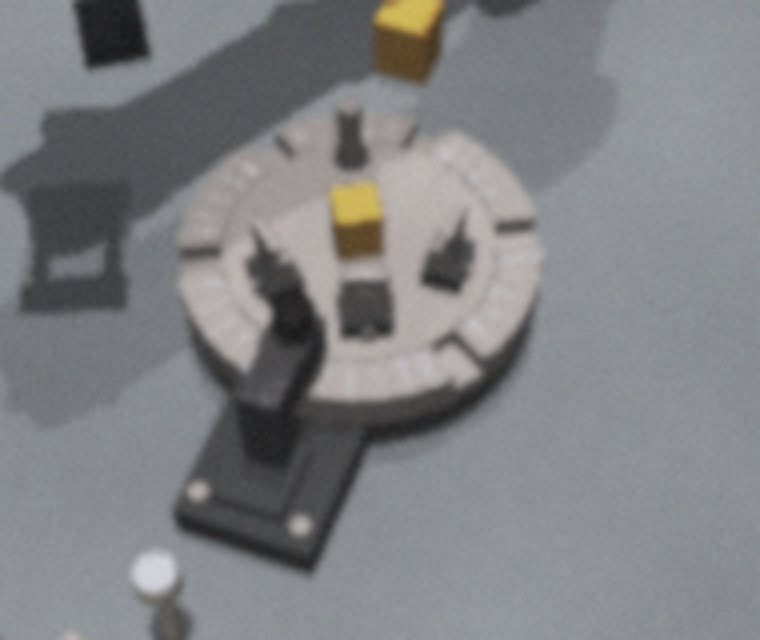

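```bash
python3 -c "
from h import *
p=ray('top',(346,236),.112);d=p[:2]-[.567,-.043];print(p,np.degrees(np.arctan2(d[1],d[0]))%360)
print(sign_off())"
```

```text
[ 0.49860271 -0.07308056  0.112     ] 203.73949295114232
the job is handed in; nothing more can be done
None
```

I turned the carousel anticlockwise by pushing its handle post with the side of the shut fingers, and the pin dropped into the next notch. I handed the job in at about 13 s, and no verdict was reported.

- **Turn:** the handle post went from about 173° to about 204° round the axis, net of the push back. In the scene view the knob dropped about 14 px in the crop, which matches a 14 mm fall.
- **Lock onwards:** the carousel stopped dead. I leaned on the handle for about 2 s in all, at about 8–9 N and then about 11 N for the last second.
- **Lock back:** from the other side it came back about 8 mm at the handle and stopped. I leaned at about 10–12.5 N for about 1.1 s.
- **Pin load:** this was not measured, only estimated from the wrist force less the drag. It comes to about 6 N each way, and the highest wrist readings correspond to well under 20 N.
- **Last pictures:** the knob is still low, the small brass block stands upright mid-carousel, and the key, pad and white look-alike are where they were. The die and driver were hidden by the arm in the last top view, but the arm never came down near them. The gripper is clear at z about 0.23 m, with the force reading within about 1 N of zero.
- **Not measured:** I did not read the joint angle exactly. That it lies within 0.38–0.92 rad rests on the pin being down in the first notch reached.

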